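Bangle onto the stepped mandrel

TASK

Lift the wide bangle up and off its hook on the wooden rack and slide it over the free end of the stepped steel mandrel that is clamped aslant in the vise, past the small end step and on until it sits fully home, flush against the first shoulder it cannot pass, ready to be trued. Do not drop it, let go of it there, leave the other two bangles hanging and do not disturb the other things on the bench.

Things in the scene. Friction and masses are not known exactly. Their poses are not given: they have to be found in the camera images.
- bangle_wide: The wide plain silver bangle, a closed round ring: inside diameter 58 mm, outside diameter 66 mm (wall 4 mm), band 16 mm wide, about 110 g. At the start it hangs upright on one of the rack's three hooks. Origin at the ring's centre; its x axis is the ring's axis (along the hook at the start).
- bangle_thin: A silver bangle with a narrow band that hangs on another hook and must stay there: inside diameter 64 mm, outside diameter 70 mm, band 6 mm wide. Origin at the ring's centre, x along the ring's axis.
- bangle_small: A small silver bangle that hangs on another hook and must stay there: inside diameter 48 mm, outside diameter 54 mm, band 9 mm wide. Origin at the ring's centre, x along the ring's axis.
- rack: Fixed wooden rack, origin under its foot, z up. Level rail along its y, 18 mm thick, 348 long, top at 248 mm, on 2 uprights at y = +-165. Three 8 mm brass hooks stick out level to -x (to the robot) at y = -110, 0, 110, wire centre 235 mm high, ending 76 mm from the rail's mid-plane in an upturned tip 15 mm above the wire's centre. Bangles hang 42 mm in front of that plane.
- vise: Fixed blue ball-joint vise, foot 130 mm across, head tipped 30 degrees, clamping the mandrel by its tang. Jaws 68 mm across both, reaching 19 mm above the mandrel's axis, start 77 mm behind the mandrel's origin. Screw and cross handle stick out 115 mm to the vise's -y, below the axis. Origin: foot centre; the mandrel points to its -x and up.
- mandrel: Fixed round steel mandrel, axis 30 degrees above level, free end up, towards the robot and the rack's side. Origin: on the axis, in the plane of the shoulder for the wide bangle. z along the axis to the free end, x across it and up. Diameters: 46 mm from z = 35 to 65 mm, 55 from 0 to 35 (ends chamfered 4 mm), 64 from -35 to 0, 73 from -66 to -35. Home: bangle centre at z = 8 mm, axes parallel.
- mandrel_tip (a point): Centre of the mandrel's free end face, 65 mm along z from the mandrel's origin. The bangle is threaded over this end; left free on its step it hangs 1.5 mm below the axis.
- mallet: Bystander: nylon-headed mallet lying on the table, 230 mm long, head 80 mm long and 38 mm thick.
- round_a: Bystander: turned wooden cylinder, 62 mm across, 45 mm tall. Origin at the centre of its foot.
- round_b: Bystander: turned wooden cylinder, 62 mm across, 45 mm tall. Origin at the centre of its foot.
- round_c: Bystander: turned wooden cylinder, 54 mm across, 60 mm tall. Origin at the centre of its foot.
- dish: Bystander: white ceramic plate, 110 mm across, 18 mm tall.
- jar: Bystander: lidded jar, 54 mm across, 75 mm tall.
- bench_block: Bystander: square steel bench block on a rubber foot, 100 x 100 x 32 mm.
Not all that is in view belongs to the job. What is shaped like the bangle_wide but black is not meant.

How it is judged (in metres and radians):
On the way:
1. the wide bangle has been lifted off its hook and is clear of the rack (distance of bangle_wide from where it was at the start of the episode above 0.08 m and height (world z) of bangle_wide above 0.15 m and contact force between bangle_wide and rack below 0.01 N), for 0.2 s.
At the end, for the whole second after the job is handed in: The wide bangle sits on the 55 mm step of the mandrel, its centre within 3 mm of the home position along the axis (8 mm from the shoulder) and within 4 mm across it, its axis within 4 degrees of the mandrel's, released and at rest (z of bangle_wide in the frame of mandrel between 0.004 and 0.011 m and x of bangle_wide in the frame of mandrel between -0.004 and 0.004 m and y of bangle_wide in the frame of mandrel between -0.004 and 0.004 m and angle between the x axis of bangle_wide and the z axis of mandrel, either way round below 0.07 rad and linear speed of bangle_wide below 0.02 m/s and contact force between bangle_wide and the fingers below 0.01 N); the robot touches nothing.
It fails at once if another bangle is knocked off or shifted on its hook (more than 25 mm) (distance of any of bangle_thin, bangle_small from where it was at the start of the episode above 0.025 m).
It fails at once if the wide bangle is dropped (it falls free of the fingers faster than 0.7 m/s) (contact force between bangle_wide and the fingers below 0.01 N and linear speed of bangle_wide above 0.7 m/s).
It fails at once if a bystander on the bench is pushed more than 40 mm (distance of any of mallet, round_a, round_b, round_c, dish, jar, bench_block from where it was at the start of the episode above 0.04 m).
It also fails if it takes over 45 s, if anything falls off the work surface, if the arm or the gripper's body presses on something with over 40 N, if the wrist force passes 120 N, or if a joint passes its speed limit or range.

ROBOT

A 7-joint arm with a two-finger parallel gripper is mounted at the origin on the work surface. World frame = base frame: x ahead of the robot, y to its left, z up, the work surface at z = 0. Lengths are in mm, angles in rad, forces in N, time in s.
With the tool pointing down it reaches from about 400 to 875 mm from the base axis. Payload 4.4 kg.
Tool frame: the origin (TCP) lies midway between the tips of the shut fingers; the grasp point (between the pads) lies 19 mm behind it; z points along the fingers, y is the line along which they close (so a half turn about z gives the same grasp; the last joint's range is limited). The gripper opens to 85 mm and grips with 20 to 120 N. Pads are 22 mm wide; open, the fingers measure 114 mm over their backs; the gripper's body (76 mm by 85 mm) begins 54 mm behind the grasp point. The pads swing forward as they close: fully open they stand 13 mm farther back than shut.
Start: joints at [-0.066, 0.628, 0.038, 1.517, -0.027, 0.996, -0.02], TCP at [650.014, 0.028, 202.613] pointing down, gripper open.
Joint ranges: [-3.06, 3.06], [-0.37, 2.12], [-1.25, 1.32], [0.18, 2.47], [-1.1, 4.24], [0.23, 1.98], [-2.94, 2.94]. Speed limits (rad/s): [2.57, 2.57, 3.14, 3.14, 3.14, 3.14, 3.14].

INTERFACE

Orientations are given as [roll, pitch, yaw] about the fixed x, y, z axes, in that order (R = Rz(yaw) Ry(pitch) Rx(roll)).
In Python, from cell import ctrl gives the robot as it stands.
- The arm moves only by the shell command python3 -m handwheel 'ROWS'. ROWS is JSON, a list of rows, each a list of 3 entries, a list of its own where there are three numbers: the turn, a rotation vector about the tool's x, y, z in degrees, then the shift along the tool's x, y, z in m, then the closure, from 0 (fully open) to 1 (shut). A call has 1 to 5 rows; each row shifts and turns the commanded pose from where the row before left it, along the tool's axes as they then stand; what a row does not reach is not made up. A row lasts 1/12 s, in which the tool goes at most 41.7 mm and 7.16 degrees, less where a joint would pass 70% of its speed; a pose out of reach is approached as far as the arm can. A call is refused whole if a number of a shift passes 0.0417 or a number of a turn 7.16, either way. A call with a gripper value outside its range is refused whole. The fingers move at their own pace and stop on an object; the grip force is fixed at half the most. Time passes only in rows, so rows that do not move let the fingers close. It gives the time, the measured TCP pose, the force, the opening and the grip force at its end, in the units of the state.
- ctrl.read_state(): the state, without advancing time (a new reading comes with each control period).
- ctrl.get_image(name): name is "scene" or "side" or "wrist"; returns a dict with "pixels" (420x560x3 uint8, red, green, blue), "fx", "fy", "cx", "cy" (pixels), "pose" (4x4, takes a point from camera to world coordinates); the wrist camera has in their place "T_tool_cam" (4x4, takes a point from camera to tool coordinates, whose origin is the TCP and whose axes are the flange's). Camera axes: x right, y up, looking along -z (the intrinsics and any distortion apply to the point x, -y, -z); pixel columns grow to the right and rows downward; lengths in mm; the calibration is good to about 2 mm. A picture is of the moment at which its call begins: read the wrist's pose just before it. There is no depth.
- ctrl.finish_job(): hands the job in; it is judged then, once.
The state is a dict: "clock": time; "qpos": joint angles; "qd": joint speeds; "tau": joint torques, N m; "eef_pos": TCP position; "tool_rot": TCP orientation; "force": force on the tool from outside, world axes, zero at the start; "torque": the same for the moment, N m; "width": finger opening in mm; "gripper_force": force on a finger pad.
Only numpy, scipy, OpenCV 4.12 (cv2) and the standard library are available. Lean on these libraries where they do the work, as an engineer would, in place of code of your own. Each camera call takes 0.05 s, during which the arm holds its last target. There are 200 camera calls.

## Working session

There is one attempt and no reset: what is moved stays moved. The work goes in short steps, Python scripts to look and compute and a shell command to move; the robot and the scene stay as the last step left them, time stands still between calls to the robot, and variables do not carry over. Pictures are saved under pics/ and viewed, at most 10 in all, crops included, and the job is handed in when it is done.

```bash
mkdir -p pics; ls; cat > h.py <<'E'
import numpy as np, cv2
from cell import ctrl
from scipy.spatial.transform import Rotation as Ro
def grab(n,f):
    s=ctrl.read_state(); d=ctrl.get_image(n); cv2.imwrite('pics/'+f+'.png',d['pixels'][:,:,::-1])
    if n=='wrist':
        T=np.eye(4);T[:3,:3]=Ro.from_euler('xyz',s['tool_rot']).as_matrix();T[:3,3]=s['eef_pos']
        d['pose']=T@np.array(d['T_tool_cam'])
    np.save('pics/'+f+'.npy',{k:v for k,v in d.items() if k!='pixels'},allow_pickle=True)
    return d
def load(f): return np.load('pics/'+f+'.npy',allow_pickle=True).item()
def ray(d,u,v):
    P=np.array(d['pose']); r=np.array([(u-d['cx'])/d['fx'],-(v-d['cy'])/d['fy'],-1.])
    return P[:3,3],P[:3,:3]@r/np.linalg.norm(r)
def plane(d,u,v,p0,n):
    o,r=ray(d,u,v); return o+r*(np.dot(np.array(p0)-o,n)/np.dot(r,n))
def tri(l):
    A=0;b=0;R=[ray(*x) for x in l]
    for o,r in R: M=np.eye(3)-np.outer(r,r);A=A+M;b=b+M@o
    p=np.linalg.solve(A,b); return p,[np.linalg.norm((np.eye(3)-np.outer(r,r))@(p-o)) for o,r in R]
def proj(d,p):
    P=np.array(d['pose']);c=P[:3,:3].T@(np.array(p)-P[:3,3]); return d['cx']+d['fx']*c[0]/-c[2], d['cy']-d['fy']*c[1]/-c[2]
E
python3 - <<'E'
from h import *
for n in('scene','side','wrist'):
    d=grab(n,n+'0'); print(n,[k for k in d], d['fx'],d['cx'],d['cy']); print(np.round(d['pose'],3)); print({k:d[k] for k in d if k not in('pixels','pose')})
print(ctrl.read_state())
E
```

```text
pics
scene ['pixels', 'fx', 'fy', 'cx', 'cy', 'pose'] 416.7870092979834 277.37368253054746 202.47206450445734
[[-8.110000e-01 -4.300000e-01  3.970000e-01  1.069325e+03]
 [ 5.850000e-01 -5.930000e-01  5.530000e-01  6.137190e+02]
 [-2.000000e-03  6.810000e-01  7.330000e-01  1.048765e+03]
 [ 0.000000e+00  0.000000e+00  0.000000e+00  1.000000e+00]]
{'fx': 416.7870092979834, 'fy': 416.7870092979834, 'cx': 277.37368253054746, 'cy': 202.47206450445734}
side ['pixels', 'fx', 'fy', 'cx', 'cy', 'pose'] 546.2776419579908 272.54908859381965 214.9049316727334
[[-8.04000e-01  4.65000e-01 -3.69000e-01  9.33340e+01]
 [-5.94000e-01 -6.29000e-01  5.02000e-01  6.64352e+02]
 [ 1.00000e-03  6.23000e-01  7.82000e-01  1.21697e+03]
 [ 0.00000e+00  0.00000e+00  0.00000e+00  1.00000e+00]]
{'fx': 546.2776419579908, 'fy': 546.2776419579908, 'cx': 272.54908859381965, 'cy': 214.9049316727334}
wrist ['pixels', 'fx', 'fy', 'cx', 'cy', 'T_tool_cam', 'pose'] 298.6668373821052 275.8123613605453 216.01290072094108
[[ 1.00000e+00 -0.00000e+00  2.00000e-03  6.49314e+02]
 [-0.00000e+00  9.52000e-01  3.05000e-01  7.91480e+
[... 563 characters left out ...]
0e+00]])}
{'clock': 0.15, 'qpos': array([-0.06584601,  0.62913526,  0.03845399,  1.51813839, -0.02697401,
        0.99630436, -0.01998693]), 'qd': array([-0.00068773, -0.00365792, -0.00024087, -0.00322606,  0.00060058,
       -0.00187065, -0.00180303]), 'tau': array([ 2.19518879e-03, -5.63800478e+01,  1.22790758e+00, -1.93650573e+01,
        1.11919764e-02,  7.40401709e-03, -1.44664841e-05]), 'eef_pos': array([6.49480977e+02, 5.07076716e-02, 2.01899419e+02]), 'tool_rot': array([-3.14012572e+00,  3.22853877e-05,  1.57086504e+00]), 'force': array([ 0.52153975, -0.4091304 ,  0.61249719]), 'torque': array([-0.02636831,  0.01473419,  0.00191734]), 'gripper_force': 0.0, 'width': 85.43446399687569}
```

View pics/scene0.png

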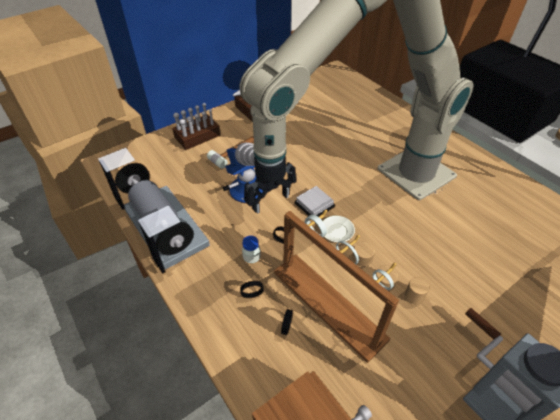

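View pics/side0.png

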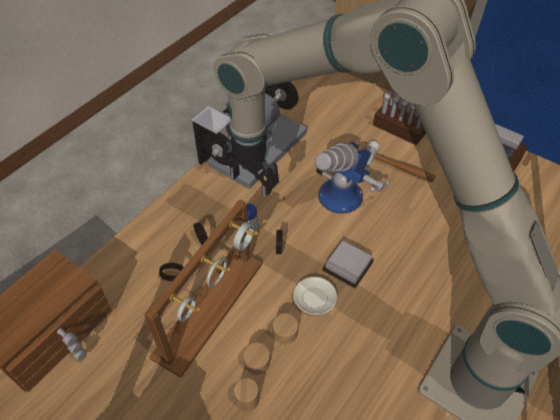

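Side view: rack with bangles near (243,236), (217,271), (185,308), the mandrel's free end near (322,164), vise foot (341,192). In the scene view the bangles are at about (313,224), (350,255), (382,278). I'll enlarge both and stack them.

```bash
python3 - <<'E'
import cv2,numpy as np
a=cv2.imread('pics/side0.png');b=cv2.imread('pics/scene0.png')
A=cv2.resize(a[190:380,135:285],None,fx=3,fy=3,interpolation=2)
A=cv2.resize(a[120:340,140:400],(520,440),interpolation=2)[:, :]
# left: rack crops x4, right: mandrel x4
c1=cv2.resize(a[205:335,160:260],(400,520),interpolation=2)
c2=cv2.resize(a[130:230,295:395],(400,400),interpolation=2)
im=np.zeros((600,800,3),np.uint8); im[:520,:400]=c1; im[:400,400:]=c2; cv2.imwrite('pics/c1.png',im)
im=np.zeros((600,800,3),np.uint8); im[:400,:480]=cv2.resize(b[205:305,290:410],(480,400),interpolation=2); im[:320,480:]=cv2.resize(b[130:210,200:280],(320,320),interpolation=2); cv2.imwrite('pics/c2.png',im)
E
```

```text
(no output)
```

View pics/c1.png

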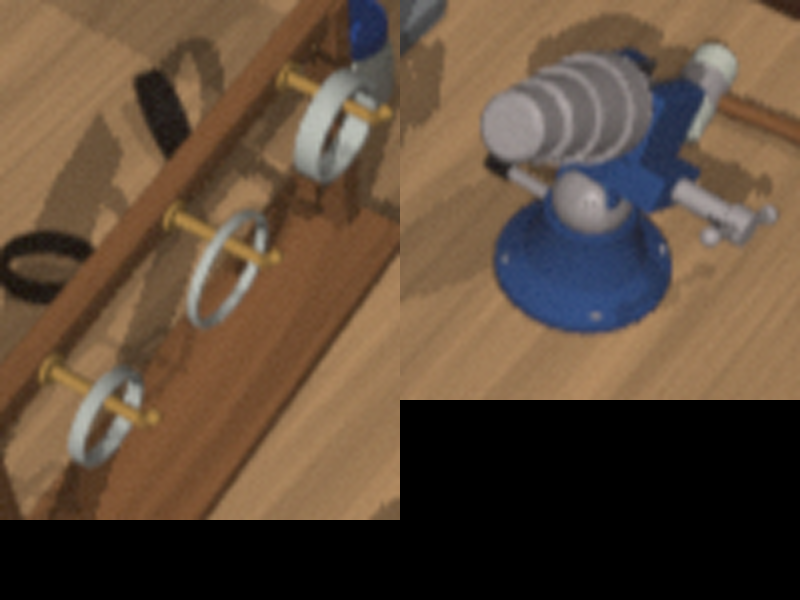

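View pics/c2.png

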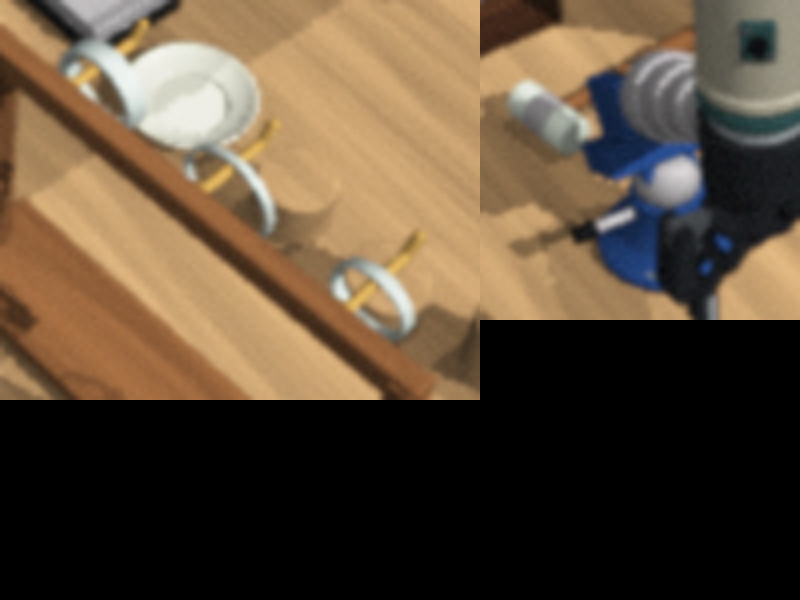

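The wide bangle is the hook nearest the vise: side (244,237), scene (315,225). The mandrel's end face is at side (323,161) and hidden in the scene view. Triangulating hooks and rays now.

```bash
python3 - <<'E'
from h import *
S=load('side0');C=load('scene0')
f=lambda x,y:(160+x/4,205+y/4); g=lambda x,y:(290+x/4,205+y/4)
tips=[]
for n,a,b in(('wide',(388,112),(145,25)),('thin',(278,258),(276,125)),('small',(152,418),(420,238))):
    print(n,[np.round(x,1) for x in tri([(S,*f(*a)),(C,*g(*b))])])
# rings: centre of bounding
for n,a,b in(('wide',(335,127),(103,83)),('thin',(229,270),(230,190)),('small',(107,417),(373,300))):
    print(n,[np.round(x,1) for x in tri([(S,*f(*a)),(C,*g(*b))])])
print('vise foot',plane(S,295+183/4,130+260/4,[0,0,10],[0,0,1]))
for z in(150,180,200,220,240): print(z,plane(S,323,161.3,[0,0,z],[0,0,1]))
# rack foot edge line visible in side: (205,520)->(400,228)
for p in((205,510),(400,235)): print(plane(S,*f(*p),[0,0,20],[0,0,1]))
E
```

```text
wide [array([548.8, 104.4, 244.6]), array([1.6, 1.6])]
thin [array([537.3, 214.5, 244.6]), array([1.3, 1.3])]
small [array([527.9, 324.9, 245.2]), array([0.7, 0.7])]
wide [array([582.9, 108.8, 211.2]), array([0.8, 0.8])]
thin [array([571.2, 217.8, 207.1]), array([0.3, 0.3])]
small [array([560.9, 327.6, 213.8]), array([1., 1.])]
vise foot [ 547.14880092 -287.19563238   10.        ]
150 [ 597.01711969 -250.43150263  150.        ]
180 [ 582.85507253 -224.71054222  180.        ]
200 [ 573.41370776 -207.56323527  200.        ]
220 [ 563.97234299 -190.41592833  220.        ]
240 [ 554.53097822 -173.26862139  240.        ]
[562.30874952 273.01515802  20.        ]
[587.36460032  47.61551498  20.        ]
```

View pics/wrist0.png

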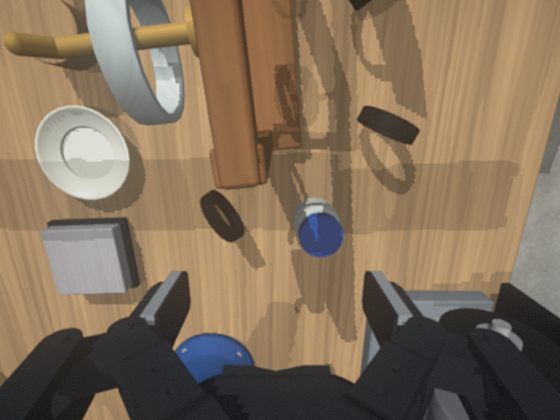

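The wrist picture shows the wide bangle on its hook at upper left (around (135,60)), the rack's end upright, jar, black rings and the vise foot's edge. The rack's yaw is about 5.5°. I'll raise, move above the bangle and turn so the fingers close along the rack's y.

```bash
python3 -m handwheel '[[[0,0,0],[0,0,-0.037],0],[[0,0,0],[0,0,-0.037],0],[[0,0,0],[0,0,-0.037],0],[[0,0,0],[0.036,-0.022,0],0],[[0,0,0],[0.036,-0.022,0],0]]'
python3 -m handwheel '[[[0,0,0],[0.036,-0.022,0],0],[[0,0,-7],[0,0,0],0],[[0,0,-7],[0,0,0],0],[[0,0,-7],[0,0,0],0],[[0,0,-7],[0,0,0],0]]'
python3 -m handwheel '[[[0,0,-7],[0,0,0],0],[[0,0,-7],[0,0,0],0],[[0,0,-7],[0,0,0],0],[[0,0,-7],[0,0,0],0],[[0,0,-7],[0,0,0],0]]'
python3 -m handwheel '[[[0,0,-7],[0,0,0],0],[[0,0,-7],[0,0,0],0],[[0,0,-7],[0,0,0],0],[[0,0,-7],[0,0,0],0],[[0,0,-4.5],[0,0,0],0]]'
python3 -m handwheel '[[[0,0,0],[0,0,0],0],[[0,0,0],[0,0,0],0]]'
python3 - <<'E'
from h import *
for n in('scene','side','wrist'): grab(n,n+'1')
print(ctrl.read_state())
a=cv2.imread('pics/wrist1.png');b=cv2.imread('pics/scene1.png');c=cv2.imread('pics/side1.png')
im=np.zeros((600,800,3),np.uint8)
im[:300,:400]=cv2.resize(a,(400,300),interpolation=3)
im[:300,400:]=cv2.resize(b[130:205,200:300],(400,300),interpolation=2)
im[300:,:400]=cv2.resize(c[130:205,300:400],(400,300),interpolation=2)
cv2.imwrite('pics/c3.png',im)
E
```

```text
clock: 0.57
eef_pos: [608.5, 69.0, 316.0]
tool_rot: [3.136, 0.001, 1.565]
force: [0.5, 2.8, -1.7]
width: 85.1
gripper_force: 0.0
clock: 0.98
eef_pos: [584.4, 107.0, 313.4]
tool_rot: [-3.141, 0.0, 2.066]
force: [0.5, -1.0, 0.1]
width: 85.4
gripper_force: 0.0
clock: 1.4
eef_pos: [584.6, 106.5, 313.3]
tool_rot: [-3.141, -0.001, 2.676]
force: [-0.5, 0.5, 0.3]
width: 85.3
gripper_force: 0.0
clock: 1.82
eef_pos: [584.6, 106.5, 313.3]
tool_rot: [-3.142, -0.001, -3.04]
force: [-0.3, -0.3, -0.5]
width: 85.3
gripper_force: 0.0
clock: 1.98
eef_pos: [584.7, 106.4, 313.3]
tool_rot: [3.142, -0.001, -3.048]
force: [0.2, -0.0, -0.0]
width: 85.0
gripper_force: 0.0
{'clock': 2.1333, 'qpos': array([ 0.00847541,  0.46639449, -0.37166503,  1.51500709,  0.17663891,
        1.19361911,  1.27292687]), 'qd': array([-0.00193071, -0.0004305 , -0.00112552, -0.00162385, -0.00074274,
        0.00010933,  0.00742915]), 'tau': array([ 9.62642441e-02, -4.84075391e+01, -3.25988531e+00, -2.11195260e+01,
        1.44594151e-02,  3.37530400e-03, -1.28472957e-02]), 'eef_pos': array([584.7602023 , 106.64443548, 313.52529037]), 'tool_rot': array([-3.14147676e+00, -2.04015215e-04, -3.04722845e+00]), 'force': array([ 0.20948675, -0.72950343, -0.63851721]), 'torque': array([-0.00333013, -0.01373283, -0.00453203]), 'gripper_force': 0.0, 'width': 85.5071427377835}
```

View pics/c3.png

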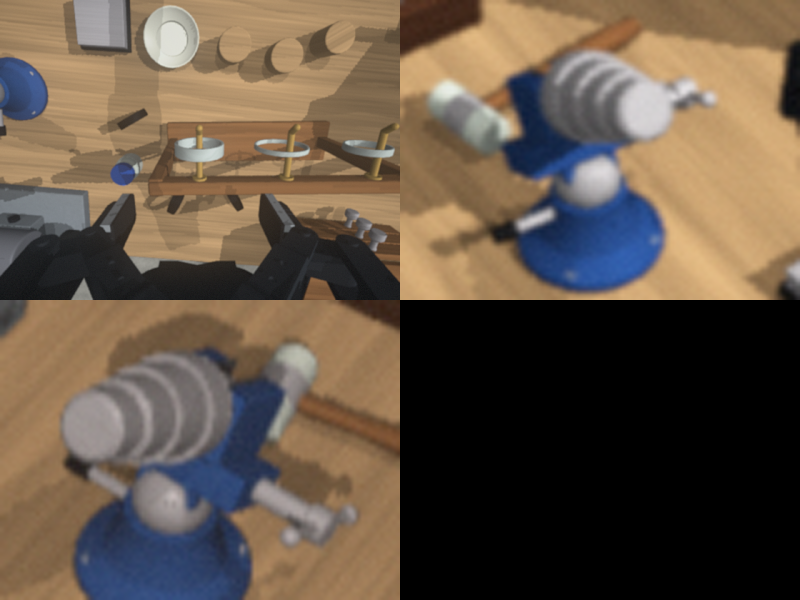

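Wrist picture: the hook and the wide bangle are centred near column 279 full-scale, lined up with the fingers. In the scene crop the mandrel's end face is at full px (261,157.5), in the side crop (323.7,161.3).

```bash
python3 - <<'E'
from h import *
from scipy.optimize import least_squares
W=load('wrist1');S=load('side1');C=load('scene1')
w=cv2.imread('pics/wrist1.png').astype(int)
B,G,R=w[...,0],w[...,1],w[...,2]
m=((B-R>-5)&(G>120)).astype(np.uint8); m[:, :225]=0;m[:,335:]=0;m[:180]=0;m[240:]=0
n,l,st,c=cv2.connectedComponentsWithStats(m); i=1+np.argmax(st[1:,4]); print(st[i])
x,y,ww,hh,_=st[i]
for u in(x,x+ww): print('ring side',plane(W,u,210,[0,0,211],[0,0,1]))
t,e=tri([(S,323.7,161.3),(C,261.2,157.5)]);print('tip',t,e)
# foot
for nm,D,box in(('side1',S,(295,170,370,215)),('scene1',C,(225,165,270,205))):
    im=cv2.imread('pics/%s.png'%nm).astype(int); k=((im[...,0]-im[...,2]>40)&(im[...,0]>60)).astype(np.uint8)
    k=k[130:230,200:400] if nm=='side1' else k
    off=(200,130) if nm=='side1' else (0,0)
    P=[]
    for u in range(box[0],box[2]):
        col=np.where(k[:,u-off[0]]) [0]+off[1]; col=col[(col>box[1])&(col<box[3])]
        if len(col): P.append(plane(D,u,col.max()+.5,[0,0,5],[0,0,1])[:2])
    P=np.array(P); f=lambda q:np.hypot(P[:,0]-q[0],P[:,1]-q[1])-65
    r=least_squares(f,[547,-287],loss='soft_l1');print(nm,len(P),r.x,np.median(abs(f(r.x))))
    foot=r.x; d=t[:2]-foot; print('az',np.degrees(np.arctan2(d[1],d[0])),np.linalg.norm(d))
E
```

```text
[ 249  193   64   33 1566]
ring side [590.11774738  82.30757504 211.        ]
ring side [584.392916   143.11270452 211.        ]
tip [ 557.32905805 -181.37307679  230.29406812] [np.float64(0.9595966514663803), np.float64(0.9595966514662826)]
side1 47 [ 551.48906924 -291.33032799] 1.2218488077638199
az 86.95979467614836 110.11222711495473
scene1 39 [ 548.31166033 -290.60351952] 1.0886590902456845
az 85.28071210420791 109.6020213257965
```

The ring's centre comes out at about (583,111,210), and the mandrel tip at (557,-181,230) with azimuth about 86°. Descend and grip across the ring's outer diameter.

```bash
python3 -m handwheel '[[[0,0,0],[0.002,0.0045,0],0],[[0,0,0],[0,0,0.031],0],[[0,0,0],[0,0,0.031],0],[[0,0,0],[0,0,0.031],0],[[0,0,0],[0,0,0.0305],0]]'
python3 -m handwheel '[[[0,0,0],[0,0,0],0],[[0,0,0],[0,0,0],0.3],[[0,0,0],[0,0,0],0.5],[[0,0,0],[0,0,0],1],[[0,0,0],[0,0,0],1]]'
python3 -m handwheel '[[[0,0,0],[0,0,0],1],[[0,0,0],[0,0,0],1],[[0,0,0],[0,0,0],1],[[0,0,0],[0,0,0],1]]'
```

```text
clock: 2.55
eef_pos: [582.2, 111.5, 189.1]
tool_rot: [3.141, 0.001, -3.046]
force: [1.0, 0.1, 1.1]
width: 85.4
gripper_force: 0.0
clock: 2.97
eef_pos: [584.3, 111.8, 193.1]
tool_rot: [3.141, 0.005, -3.046]
force: [0.8, -0.6, 5.4]
width: 53.8
gripper_force: 60.3
clock: 3.3
eef_pos: [584.3, 111.8, 193.0]
tool_rot: [3.141, 0.005, -3.046]
force: [-0.3, 0.2, 6.7]
width: 53.7
gripper_force: 60.8
```

```bash
python3 - <<'E'
from h import *
for n in('scene','side','wrist'): grab(n,n+'2')
a=cv2.imread('pics/wrist2.png');b=cv2.imread('pics/scene2.png');c=cv2.imread('pics/side2.png')
im=np.zeros((600,800,3),np.uint8)
im[:300,:400]=cv2.resize(a,(400,300),interpolation=3)
S=load('side2');C=load('scene2')
p=[583,111,225]
for D,i,o in((C,b,(0,400)),(S,c,(300,0))):
    u,v=map(int,proj(D,p)); im[o[0]:o[0]+300,o[1]:o[1]+400]=cv2.resize(i[v-37:v+38,u-50:u+50],(400,300),interpolation=2)
im[300:,400:]=cv2.resize(a[150:390,120:440],(400,300),interpolation=2)
cv2.imwrite('pics/c4.png',im)
E
```

```text
(no output)
```

View pics/c4.png

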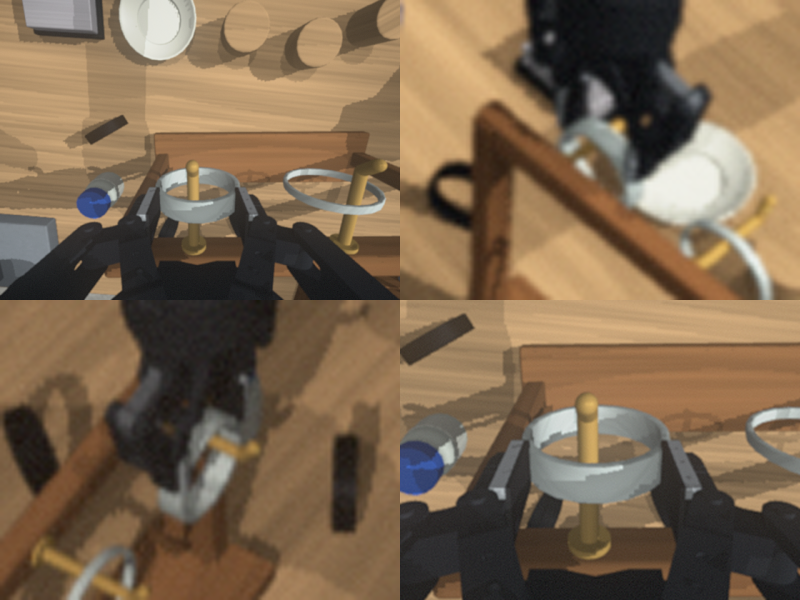

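The bangle is held, but a 53.7 mm width with the tool pushed up means the pads hold above the ring's equator. I'll check where the fingertips really are relative to the TCP using the first pictures.

```bash
python3 - <<'E'
from h import *
S=load('side0');C=load('scene0');W=load('wrist2')
for x in(607,693):
  for z in(202,215,230,245): print(x,z,'side',np.round(proj(S,[x,0,z])),'scene',np.round(proj(C,[x,0,z])))
# dark/silver tip in images
for nm,(u0,u1,v0,v1) in(('scene0',(240,310,150,220)),('side0',(225,300,150,215))):
    im=cv2.imread('pics/%s.png'%nm); g=im.max(2)[v0:v1,u0:u1]; k=(g<75).astype(np.uint8)
    n,l,st,c=cv2.connectedComponentsWithStats(k); i=1+np.argmax(st[1:,4]); ys,xs=np.where(l==i)
    for u in range(u0,u1,3):
        yy=ys[xs==u-u0]
        if len(yy): print((u,yy.max()+v0),end=' ')
    print()
# ring extents in wrist2
w=cv2.imread('pics/wrist2.png').astype(int);print(ctrl.read_state()['force'])
E
```

```text
607 202 side [264. 205.] scene [284. 207.]
607 215 side [264. 201.] scene [284. 204.]
607 230 side [264. 197.] scene [284. 200.]
607 245 side [264. 193.] scene [284. 197.]
693 202 side [236. 189.] scene [258. 221.]
693 215 side [236. 185.] scene [257. 218.]
693 230 side [236. 181.] scene [257. 214.]
693 245 side [236. 177.] scene [257. 211.]
(246, np.int64(202)) (249, np.int64(204)) (252, np.int64(207)) (255, np.int64(211)) (258, np.int64(202)) (261, np.int64(197)) (264, np.int64(195)) (267, np.int64(191)) (270, np.int64(189)) (273, np.int64(188)) (276, np.int64(187)) (279, np.int64(184)) (282, np.int64(185)) (285, np.int64(196)) (288, np.int64(187)) (291, np.int64(182)) (294, np.int64(181)) 
(225, np.int64(164)) (228, np.int64(165)) (231, np.int64(167)) (234, np.int64(178)) (237, np.int64(176)) (240, np.int64(164)) (243, np.int64(167)) (246, np.int64(168)) (249, np.int64(171)) (252, np.int64(172)) (255, np.int64(180)) (258, np.int64(179)) (261, np.int64(181)) (264, np.int64(186)) (267, np.int64(194)) (270, np.int64(192)) (273, np.int64(186)) (276, np.int64(183)) (279, np.int64(157)) (282, np.int64(155)) 
[-0.72086861  0.9004719   7.4638557 ]
```

The open tips measure at z≈244 with the TCP at 202, so they stand about 28 mm farther back than the text's numbers suggest. I'll open, go 32 mm lower and grip at the equator.

```bash
python3 -m handwheel '[[[0,0,0],[0,0,0],0.4],[[0,0,0],[0,0,0],0.2],[[0,0,0],[0,0,0],0],[[0,0,0],[0,0,0],0],[[0,0,0],[0,0,0],0]]'
python3 -m handwheel '[[[0,0,0],[0,0,0.012],0],[[0,0,0],[0,0,0.012],0],[[0,0,0],[0,0,0.008],0],[[0,0,0],[0,0,0],0]]'
```

```text
clock: 3.87
eef_pos: [582.4, 110.9, 190.2]
tool_rot: [-3.142, 0.0, -3.046]
force: [0.8, 0.1, 0.2]
width: 85.0
gripper_force: 0.0
clock: 4.2
eef_pos: [581.0, 110.5, 156.3]
tool_rot: [-3.141, -0.004, -3.046]
force: [-1.1, -0.8, 0.0]
width: 85.6
gripper_force: 0.0
```

```bash
python3 -m handwheel '[[[0,0,0],[0,0,0],0.2],[[0,0,0],[0,0,0],0.3],[[0,0,0],[0,0,0],1],[[0,0,0],[0,0,0],1],[[0,0,0],[0,0,0],1]]'
python3 -m handwheel '[[[0,0,0],[0,0,0],1],[[0,0,0],[0,0,0],1],[[0,0,0],[0,0,0],1]]'
```

```text
clock: 4.62
eef_pos: [583.0, 111.1, 159.1]
tool_rot: [3.141, 0.002, -3.046]
force: [-1.4, -0.6, 4.3]
width: 65.0
gripper_force: 65.9
clock: 4.87
eef_pos: [583.0, 111.1, 159.0]
tool_rot: [3.141, 0.002, -3.046]
force: [-1.0, -0.3, 5.4]
width: 64.7
gripper_force: 65.9
```

The grip is now across the full diameter (65 mm at 66 N). Lift, and pull straight off towards the robot.

```bash
python3 -m handwheel '[[[0,0,0],[0,0,-0.008],1],[[0,0,0],[0,0,-0.01],1],[[0,0,0],[0,0,-0.012],1],[[0,0,0],[0,0,0],1],[[0,0,0],[0,0,0],1]]'
python3 -m handwheel '[[[0,0,0],[0.01,0,0],1],[[0,0,0],[0.015,0,0],1],[[0,0,0],[0.02,0,0],1],[[0,0,0],[0.02,0,0],1],[[0,0,0],[0.02,0,0],1]]'
python3 - <<'E'
from h import *
for n in('scene','side','wrist'): grab(n,n+'3')
a=cv2.imread('pics/wrist3.png');b=cv2.imread('pics/scene3.png');c=cv2.imread('pics/side3.png')
im=np.zeros((600,800,3),np.uint8)
im[:300,:400]=cv2.resize(a,(400,300),interpolation=3)
S=load('side3');C=load('scene3')
p=[500,102,240]
u,v=map(int,proj(S,p)); im[300:,:400]=cv2.resize(c[v-37:v+38,u-50:u+50],(400,300),interpolation=2)
u,v=map(int,proj(C,p)); im[:300,400:]=cv2.resize(b[v-37:v+38,u-50:u+50],(400,300),interpolation=2)
im[300:,400:]=cv2.resize(b[130:205,200:300],(400,300),interpolation=2)
cv2.imwrite('pics/c5.png',im); print(ctrl.read_state()['qpos'])
E
```

```text
clock: 5.28
eef_pos: [583.0, 111.2, 188.9]
tool_rot: [3.141, 0.002, -3.046]
force: [-0.4, -0.8, -1.7]
width: 65.0
gripper_force: 66.5
clock: 5.7
eef_pos: [496.4, 102.6, 187.4]
tool_rot: [-3.142, -0.001, -3.046]
force: [0.2, 0.5, 0.4]
width: 64.8
gripper_force: 66.5
[-0.00599141  0.46393348 -0.36068421  1.91986164  0.22259294  0.79808975
  1.17898194]
```

View pics/c5.png

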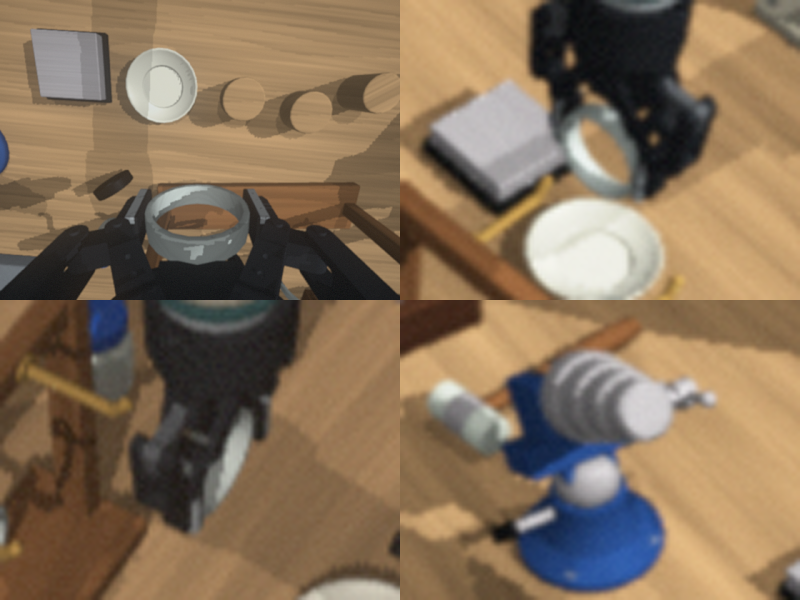

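The bangle hangs centred and upright in the fingers, clear of the hook, and the other two bangles are untouched. Move away from the rack, yaw to the mandrel's azimuth (~86°) and tip 30°.

```bash
python3 -m handwheel '[[[0,0,0],[0,-0.03,-0.018],1],[[0,0,0],[0,-0.03,-0.018],1],[[0,0,0],[0,-0.03,-0.018],1],[[0,0,0],[-0.008,-0.03,-0.018],1],[[0,0,0],[0,0,0],1]]'
python3 -m handwheel '[[[0,0,6],[0,0,0],1],[[0,0,6],[0,0,0],1],[[0,0,6],[0,0,0],1],[[0,0,6],[0,0,0],1],[[0,0,6],[0,0,0],1]]'
python3 -m handwheel '[[[0,0,6],[0,0,0],1],[[0,0,6],[0,0,0],1],[[0,0,6],[0,0,0],1],[[0,0,6],[0,0,0],1],[[0,0,6],[0,0,0],1]]'
python3 -m handwheel '[[[0,0,6],[0,0,0],1],[[0,0,6],[0,0,0],1],[[0,0,6],[0,0,0],1],[[0,0,6],[0,0,0],1],[[0,0,6],[0,0,0],1]]'
python3 -m handwheel '[[[0,0,5],[0,0,0],1],[[0,0,4.4],[0,0,0],1],[[0,5,0],[0,0,0],1],[[0,5,0],[0,0,0],1],[[0,5,0],[0,0,0],1]]'
python3 -m handwheel '[[[0,5,0],[0,0,0],1],[[0,5,0],[0,0,0],1],[[0,5,0],[0,0,0],1],[[0,0,0],[0,0,0],1]]'
python3 - <<'E'
from h import *
for n in('scene','side','wrist'): grab(n,n+'4')
s=ctrl.read_state();R=Ro.from_euler('xyz',s['tool_rot']).as_matrix();print(np.round(R,3),s['qpos'])
print('delta tool mm',R.T@(np.array([562.7,-104,216])-s['eef_pos']))
print(proj(load('wrist4'),[557.3,-181.4,230.3]))
E
```

```text
clock: 6.27
eef_pos: [521.9, -23.7, 263.0]
tool_rot: [-3.137, 0.008, -3.056]
force: [1.6, -0.0, 0.0]
width: 65.0
gripper_force: 66.8
clock: 6.68
eef_pos: [518.1, -15.9, 259.8]
tool_rot: [3.141, 0.0, 2.708]
force: [0.2, 0.2, -1.4]
width: 64.8
gripper_force: 66.8
clock: 7.1
eef_pos: [518.1, -15.8, 259.7]
tool_rot: [3.141, 0.0, 2.185]
force: [-0.3, -0.0, -0.8]
width: 64.6
gripper_force: 66.8
clock: 7.52
eef_pos: [518.1, -15.8, 259.7]
tool_rot: [3.141, 0.0, 1.662]
force: [-0.4, 0.6, -1.3]
width: 65.0
gripper_force: 66.8
clock: 7.93
eef_pos: [518.8, -14.9, 260.4]
tool_rot: [3.139, -0.265, 1.506]
force: [0.6, 0.1, -1.8]
width: 64.9
gripper_force: 66.8
clock: 8.27
eef_pos: [517.3, -21.8, 257.3]
tool_rot: [-3.138, -0.523, 1.491]
force: [0.1, -0.6, -1.1]
width: 65.0
gripper_force: 66.8
[[ 0.058  0.998  0.033]
 [ 0.865 -0.067  0.498]
 [ 0.499 -0.    -0.867]] [ 0.41870194  0.47038209 -0.12689463  1.80253697 -0.51949558  1.06529512
  0.53465752]
delta tool mm [-96.04187109  50.92197014  -4.58542583]
(np.float64(361.38528916561575), np.float64(524.9514067509136))
```

Go to a viewing pose with the mandrel to the side of the gripper, so the wrist camera measures its axis from close by.

```bash
python3 -m handwheel '[[[0,0,0],[-0.021,-0.018,-0.026],1],[[0,0,0],[-0.021,-0.018,-0.026],1],[[0,0,0],[-0.021,-0.018,-0.026],1],[[0,0,0],[-0.021,-0.018,-0.026],1],[[0,0,0],[-0.021,-0.018,-0.026],1]]'
python3 -m handwheel '[[[0,0,0],[-0.021,-0.018,-0.026],1],[[0,0,0],[0,0,0],1],[[0,0,0],[0,0,0],1],[[0,0,0],[0,0,0],1]]'
python3 - <<'E'
from h import *
d=grab('wrist','wrist5')
s=ctrl.read_state();print(s['qpos'])
P=np.array([557.3,-181.4,230.3]);m=np.array([.0604,.8639,.5])
u,v=proj(d,P);u2,v2=proj(d,P-65*m);print(u,v,u2,v2)
U=int(np.clip((u+u2)/2-80,0,400));V=int(np.clip((v+v2)/2-60,0,300));print(U,V)
im=cv2.imread('pics/wrist5.png');cv2.imwrite('pics/c6.png',cv2.resize(im[V:V+120,U:U+160],(800,600),interpolation=2))
E
```

```text
clock: 8.83
eef_pos: [416.7, -164.6, 321.6]
tool_rot: [3.14, -0.521, 1.508]
force: [0.9, -0.5, -1.0]
width: 65.0
gripper_force: 66.9
clock: 9.17
eef_pos: [397.9, -193.3, 332.8]
tool_rot: [3.14, -0.523, 1.507]
force: [0.7, 1.0, -0.8]
width: 65.1
gripper_force: 66.9
[ 0.74621844  0.38921723 -0.02491045  1.71055639 -0.40425285  1.39513636
  0.801545  ]
438.4483689964607 239.49880816390947 427.74006309813757 297.40636316910224
353 208
```

View pics/c6.png

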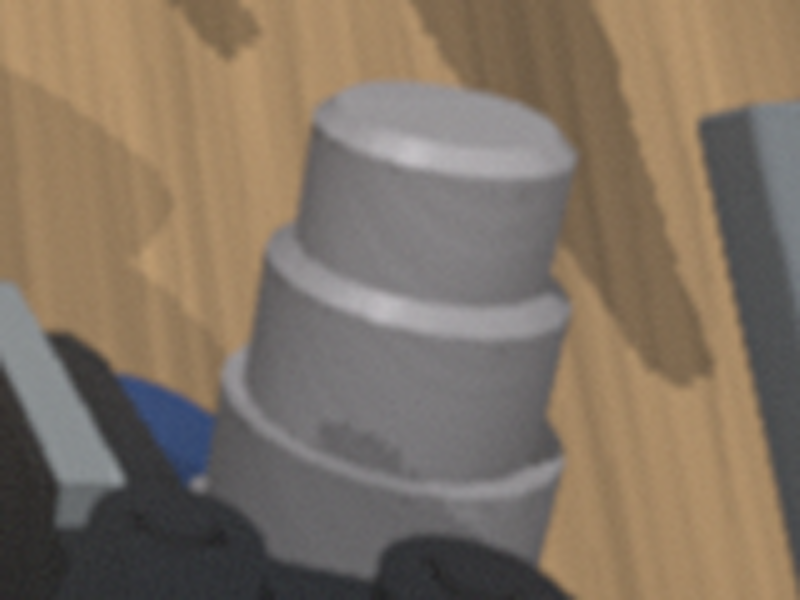

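The wrist crop shows the stepped mandrel clearly: end face left/right edges at crop (313,130)/(573,170), the 55 step at (262,275)/(567,325), and the shoulder at (222,395)/(560,470). I'll take a second view from the other side and measure the silhouettes numerically.

```bash
python3 -m handwheel '[[[0,0,0],[0,0.035,0],1],[[0,0,0],[0,0.035,0],1],[[0,0,0],[0,0.035,0],1],[[0,0,0],[0,0.035,0],1],[[0,0,0],[0,0.035,0],1]]'
python3 -m handwheel '[[[0,0,0],[0,0.035,0],1],[[0,0,0],[0,0.035,0],1],[[0,0,0],[0,0.035,0],1],[[0,0,0],[0,0.035,0],1],[[0,0,0],[0,0,0],1]]'
python3 -m handwheel '[[[0,0,0],[0,0,0],1],[[0,0,0],[0,0,0],1]]'
cat > fit.py <<'E'
from h import *
from scipy.optimize import least_squares
V=[n for n in('wrist5','wrist6','scene1','side1')]
D={n:load(n) for n in V}; I={}
for n in V:
    im=cv2.GaussianBlur(cv2.imread('pics/%s.png'%n),(0,0),.8).astype(float); I[n]=(im[...,2]-im[...,0])   # R-B: wood high, steel ~0
def axis(q): 
    a,e=q[3:]; return np.array(q[:3]),np.array([np.cos(e)*np.cos(a),np.cos(e)*np.sin(a),np.sin(e)])
q=np.array([557.3,-181.4,230.3,np.radians(86),np.radians(30)])   # tip
def meas(q,w):
    t,m=axis(q);O=[]
    for n in V:
        d=D[n];cam=np.array(d['pose'])[:3,3]
        for r,zs in((23,np.arange(-27,-5,2)),(27.5,np.arange(-61,-35,2)),(32,np.arange(-90,-67,3))):
            for z in zs:
                c=t+z*m; e=cam-c; e-=m*(e@m); L=np.linalg.norm(e); e/=L; s=np.cross(m,e)
                for sg in(1,-1):
                    k=r/L; p=c+r*(k*e+sg*np.sqrt(1-k*k)*s)
                    a=np.array(proj(d,p)); b=np.array(proj(d,p+sg*s)); nn=(b-a);nn/=np.linalg.norm(nn)
                    x=np.arange(-w,w+.01,.25); X=a+x[:,None]*nn
                    if (X<1).any() or (X[:,0]>558).any() or (X[:,1]>418).any(): continue
                    g=cv2.remap(I[n].astype(np.float32),X[:,0].astype(np.float32)[None],X[:,1].astype(np.float32)[None],1)[0]
                    if not(g[-1]>45 and g[0]<28): continue
                    th=(g[-4:].mean()+g[:4].mean())/2; i=np.where(g>th)[0][0]
                    if i==0: continue
                    u=a+x[i]*nn; O.append((n,r,*ray(d,*u)))
    return O
def res(q,O):
    t,m=axis(q);R=[]
    for n,r,o,v in O:
        c=np.cross(v,m); 
        R.append(abs((o-t)@c)/np.linalg.norm(c)-r)
    f=np.array(R)*np.array([1 if n[0]=='w' else .4 for n,*_ in O])
    return f
def along(q): return 0
for w in(8,6,5,4,4):
    O=meas(q,w)
    # tip's z held by weak prior along axis
    t0,m0=axis(q)
    F=lambda p:np.r_[res(p,O),(axis(p)[0]-t0)@m0]
    q=least_squares(F,q,loss='soft_l1',f_scale=.7).x
    f=res(q,O); print(len(O),np.round(q[:3],1),np.round(np.degrees(q[3:]),2),{n:(sum(o[0]==n for o in O),round(np.median([abs(x) for x,o in zip(f,O) if o[0]==n] or [9]),2)) for n in V})
np.save('q.npy',q)
E
python3 - <<'E'
from h import *
d=grab('wrist','wrist6'); print(proj(d,[557.3,-181.4,230.3]), ctrl.read_state()['qpos'])
E
python3 fit.py
```

```text
clock: 9.63
eef_pos: [573.7, -204.1, 332.1]
tool_rot: [-3.141, -0.525, 1.506]
force: [0.3, 0.5, -0.5]
width: 65.0
gripper_force: 67.0
clock: 10.05
eef_pos: [717.4, -211.0, 326.9]
tool_rot: [3.142, -0.528, 1.51]
force: [-1.5, 1.5, -2.4]
width: 65.3
gripper_force: 67.0
clock: 10.22
eef_pos: [711.0, -214.3, 331.1]
tool_rot: [-3.139, -0.525, 1.504]
force: [-1.1, -0.4, -0.5]
width: 64.7
gripper_force: 67.0
(np.float64(116.15229716261948), np.float64(238.8880901867235)) [ 0.50491325  0.86676039 -0.04378822  0.8023464  -0.44687086  1.6843974
  0.40258105]
167 [ 559.5 -180.6  228.6] [84.25 25.16] {'wrist5': (48, np.float64(2.03)), 'wrist6': (50, np.float64(1.87)), 'scene1': (37, np.float64(0.95)), 'side1': (32, np.float64(1.47))}
146 [ 559.2 -181.   229.6] [85.03 26.14] {'wrist5': (42, np.float64(1.98)), 'wrist6': (40, np.float64(1.76)), 'scene1': (32, np.float64(0.93)), 'side1': (32, np.float64(1.05))}
140 [ 559.3 -181.3  230.2] [84.76 26.51] {'wrist5': (38, np.float64(1.92)), 'wrist6': (37, np.float64(1.62)), 'scene1': (33, np.float64(0.8)), 'side1': (32, np.float64(0.82))}
131 [ 559.3 -180.9  229.5] [84.55 24.94] {'wrist5': (34, np.float64(1.42)), 'wrist6': (31, np.float64(1.09)), 'scene1': (34, np.float64(0.7)), 'side1': (32, np.float64(0.89))}
123 [ 558.9 -181.1  229.8] [84.97 24.97] {'wrist5': (32, np.float64(1.26)), 'wrist6': (27, np.float64(1.26)), 'scene1': (32, np.float64(0.53)), 'side1': (32, np.float64(0.73))}
```

```bash
cat > fit2.py <<'E'
import io,contextlib
with contextlib.redirect_stdout(io.StringIO()): from fit import *
E30=np.radians(30)
q0=np.array([558.5,-181,230.,np.radians(85.5)])
best=[]
for s in range(-8,9,2):
    t,m=axis(np.r_[q0,E30]); q=np.r_[t+s*m,q0[3],E30]
    for w in(7,6,5,5):
        O=meas(q,w); t0,m0=axis(q)
        F=lambda p:np.r_[res(np.r_[p,E30],O),10*((p[:3]-t0)@m0)]
        q=np.r_[least_squares(F,q[:4],loss='soft_l1',f_scale=.7).x,E30]
    f=res(q,O); print(s,len(O),np.round(q[:3],1),round(np.degrees(q[3]),2),'mean',round(abs(f).mean(),3),{(n[0:6],r):(sum(o[0]==n and o[1]==r for o in O),round(float(np.median([x for x,o in zip(f,O) if o[0]==n and o[1]==r] or [9])),2)) for n in V for r in(23,27.5,32)} if s%4==0 else '')
E
python3 fit2.py
```

```text
-8 113 [ 558.4 -191.4  232. ] 85.31 mean 0.553 {('wrist5', 23): (10, -0.25), ('wrist5', 27.5): (13, -0.12), ('wrist5', 32): (1, 0.24), ('wrist6', 23): (11, -0.08), ('wrist6', 27.5): (13, -0.02), ('wrist6', 32): (1, -0.18), ('scene1', 23): (11, 0.86), ('scene1', 27.5): (13, 0.59), ('scene1', 32): (8, 0.29), ('side1', 23): (11, 0.48), ('side1', 27.5): (13, 0.21), ('side1', 32): (8, 0.19)}
-6 114 [ 558.6 -189.5  232.8] 85.13 mean 0.635 
-4 120 [ 559.2 -187.6  233.5] 84.54 mean 0.894 {('wrist5', 23): (11, 0.07), ('wrist5', 27.5): (13, 0.23), ('wrist5', 32): (1, -0.66), ('wrist6', 23): (14, 0.47), ('wrist6', 27.5): (14, 0.1), ('wrist6', 32): (2, -0.91), ('scene1', 23): (12, 0.83), ('scene1', 27.5): (13, 0.5), ('scene1', 32): (8, 0.47), ('side1', 23): (11, 0.17), ('side1', 27.5): (13, 0.22), ('side1', 32): (8, 0.28)}
-2 131 [ 559.8 -185.7  233.9] 83.84 mean 1.223 
0 143 [ 558.4 -182.7  233.2] 86.98 mean 1.506 {('wrist5', 23): (14, 1.24), ('wrist5', 27.5): (21, 1.09), ('wrist5', 32): (4, -3.74), ('wrist6', 23): (14, 1.67), ('wrist6', 27.5): (19, 1.58), ('wrist6', 32): (5, -1.26), ('scene1',
[... 315 characters left out ...]
, 32): (6, -0.78), ('wrist6', 23): (16, 0.2), ('wrist6', 27.5): (23, 0.58), ('wrist6', 32): (6, -0.96), ('scene1', 23): (19, 2.04), ('scene1', 27.5): (13, 1.78), ('scene1', 32): (8, 1.96), ('side1', 23): (11, 1.24), ('side1', 27.5): (13, 1.52), ('side1', 32): (8, 1.43)}
6 167 [ 559.6 -175.9  233. ] 85.38 mean 1.17 
8 171 [ 559.8 -174.1  233.9] 85.37 mean 0.997 {('wrist5', 23): (15, 0.0), ('wrist5', 27.5): (25, 0.24), ('wrist5', 32): (9, -0.61), ('wrist6', 23): (14, -0.01), ('wrist6', 27.5): (26, 0.24), ('wrist6', 32): (7, -0.41), ('scene1', 23): (22, 1.78), ('scene1', 27.5): (13, 1.82), ('scene1', 32): (8, 1.7), ('side1', 23): (11, 1.0), ('side1', 27.5): (13, 1.53), ('side1', 32): (8, 1.04)}
```

```bash
python3 - <<'E'
from h import *
d=load('wrist5');th=np.linspace(0,2*np.pi,361)
for tip,az in(((558.4,-191.4,232),85.3),((558.5,-186,232.5),85.3),((559,-181,231.5),85.3)):
    a=np.radians(az);e=np.pi/6;m=np.array([np.cos(e)*np.cos(a),np.cos(e)*np.sin(a),.5]);X=np.array([-np.cos(a)*.5,-np.sin(a)*.5,np.cos(e)]);Y=np.cross(m,X)
    print(tip)
    for r,z in((23,61),(27.5,31),(32,0)):
        P=np.array([ (np.array(proj(d,np.array(tip)+(z-65)*m+r*(np.cos(t)*X+np.sin(t)*Y)))-[353,208])*5 for t in th])
        print(r,'left',P[P[:,0].argmin()].round(),'right',P[P[:,0].argmax()].round(),'low',P[P[:,1].argmax()].round(),'top',P[P[:,1].argmin()].round())
E
```

```text
(558.4, -191.4, 232)
23 left [313. 205.] right [583. 255.] low [515. 281.] top [380. 179.]
27.5 left [266. 336.] right [577. 404.] low [496. 441.] top [347. 299.]
32 left [222. 463.] right [570. 550.] low [478. 600.] top [314. 413.]
(558.5, -186, 232.5)
23 left [310. 177.] right [579. 226.] low [511. 251.] top [377. 153.]
27.5 left [264. 309.] right [573. 375.] low [493. 411.] top [344. 274.]
32 left [219. 437.] right [566. 522.] low [475. 570.] top [312. 388.]
(559, -181, 231.5)
23 left [306. 154.] right [573. 200.] low [505. 223.] top [373. 130.]
27.5 left [260. 285.] right [567. 348.] low [487. 383.] top [341. 251.]
32 left [216. 412.] right [561. 494.] low [469. 541.] top [309. 366.]
```

```bash
cat > fit3.py <<'E'
import io,contextlib
with contextlib.redirect_stdout(io.StringIO()): from fit import *
import fit
th=np.linspace(0,2*np.pi,721)
obs={(23,61):((313,122),(575,160),(505,178)),(27.5,31):((265,268),(569,312),(470,338)),(32,0):((222,388),(562,458),(465,493))}
def ext(d,q,r,z):
    t,m=axis(q);X=np.array([-m[0]*m[2],-m[1]*m[2],1-m[2]**2]);X/=np.linalg.norm(X);Y=np.cross(m,X)
    P=np.array([proj(d,t+(z-65)*m+r*(np.cos(a)*X+np.sin(a)*Y)) for a in th]);return P[P[:,0].argmin()],P[P[:,0].argmax()],P[P[:,1].argmax()]
def feat(q):
    R=[]
    for (r,z),o in obs.items():
        e=ext(D['wrist5'],q,r,z); O5=np.array(o)/5+[353,208]
        R+=[(e[0]-O5[0])*[1,.3],(e[1]-O5[1])*[1,.3],[(e[2]-O5[2])[1]]]
    return np.concatenate(R)
def run(use,free=True):
    fit.V[:]=use; q=np.array([559.8,-174.1,233.9,np.radians(85.4),np.radians(30)])
    for w in(7,6,5,5):
        O=meas(q,w)
        k=lambda p:p if free else np.r_[p[:4],np.radians(30)]
        q=k(least_squares(lambda p:np.r_[res(k(p),O)*.5,feat(k(p))],q,loss='soft_l1',f_scale=1,diff_step=1e-4).x)
    f=res(q,O);print(use,free,len(O),np.round(q[:3],1),np.round(np.degrees(q[3:]),2),[ (n,round(float(np.mean(abs(f[[o[0]==n for o in O]]))),2)) for n in use]);print(np.round(feat(q),1))
    return q
if __name__=='__main__':
    for use in(['wrist5','wrist6'],['wrist5','wrist6','scene1','side1']):
        for fr in(True,False): q=run(use,fr)
    d=load('wrist6');u,v=proj(d,q[:3]);U=int(max(u-80,0));Vv=int(v-30);print(U,Vv)
    im=cv2.imread('pics/wrist6.png');cv2.imwrite('pics/c7.png',cv2.resize(im[Vv:Vv+120,U:U+160],(800,600),interpolation=2))
E
python3 fit3.py
```

```text
['wrist5', 'wrist6'] True 98 [ 559.9 -173.1  233.8] [85.32 30.22] [('wrist5', 0.32), ('wrist6', 0.37)]
[-0.7 -0.6  0.4 -0.2 -0.  -0.4 -1.4  0.3 -0.4  0.1 -0.7 -0.8  0.3 -0.3
  1. ]
['wrist5', 'wrist6'] False 96 [ 559.9 -173.1  233.6] [85.26 30.  ] [('wrist5', 0.32), ('wrist6', 0.39)]
[-0.7 -0.6  0.3 -0.2 -0.  -0.4 -1.3  0.3 -0.3  0.1 -0.7 -0.8  0.4 -0.3
  1. ]
['wrist5', 'wrist6', 'scene1', 'side1'] True 169 [ 559.9 -173.3  234. ] [85.25 29.54] [('wrist5', 0.49), ('wrist6', 0.62), ('scene1', 1.59), ('side1', 1.16)]
[-0.6 -0.5  0.6 -0.2 -0.1 -0.2 -1.2  0.7 -0.3  0.2 -0.4 -0.7  0.9 -0.2
  1.4]
['wrist5', 'wrist6', 'scene1', 'side1'] False 172 [ 559.8 -173.3  234.4] [85.28 30.  ] [('wrist5', 0.5), ('wrist6', 0.56), ('scene1', 1.66), ('side1', 1.24)]
[-0.4 -0.5  0.7 -0.2  0.  -0.2 -1.3  0.7 -0.3  0.2 -0.4 -0.7  0.8 -0.2
  1.3]
36 199
```

The mandrel fit is consistent: tip (560,-173,234), azimuth 85.3°, elevation 30.2° with elevation left free. I'll now measure where the ring sits in the tool frame using the wrist picture.

```bash
python3 - <<'E'
import cv2
im=cv2.imread('pics/wrist6.png');cv2.imwrite('pics/c8.png',cv2.resize(im[245:365,196:356],(800,600),interpolation=2))
E
```

```text
(no output)
```

View pics/c8.png

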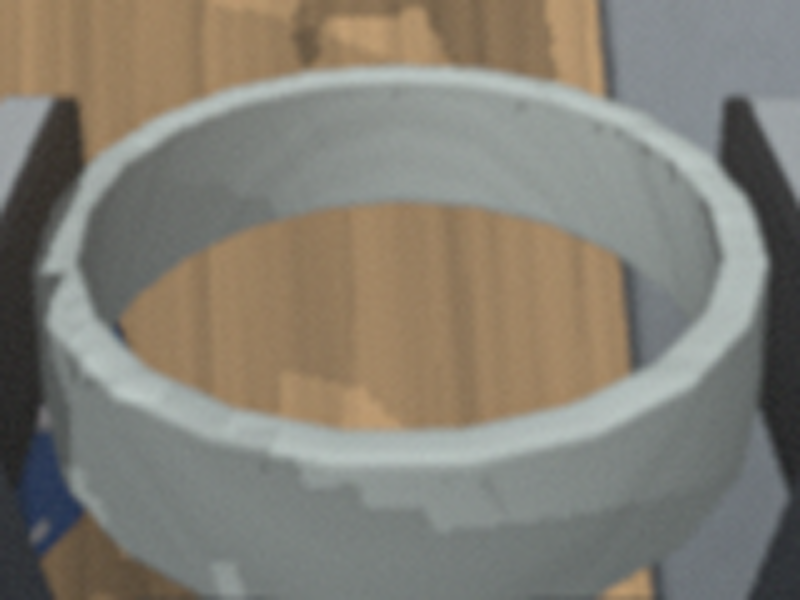

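The ring's near rim: outer edge top (400,67), left (42,275), right (768,262), bottom (400,465); inner edge top (400,83), bottom (400,432), left (80,262), right (722,245). The far inner rim's top is at (400,203).

```bash
cat > goal.py <<'E'
from h import *
from scipy.optimize import least_squares
d=load('wrist6');T=np.array(ctrl.get_image('wrist')['T_tool_cam'])
dt=dict(d);dt['pose']=T
th=np.linspace(0,2*np.pi,721)
def ring(p,x,r):
    n=np.array([1,p[3],p[4]]);n/=np.linalg.norm(n);a=np.cross(n,[0,0,1.]);a/=np.linalg.norm(a);b=np.cross(n,a)
    P=np.array([proj(dt,p[:3]+x*n+r*(np.cos(t)*a+np.sin(t)*b)) for t in th]);return P
f=lambda x,y:np.array([196+x/5,245+y/5])
def R(p):
    o=ring(p,8,33);i=ring(p,8,29);k=ring(p,-8,29)
    return np.array([o[:,1].min()-f(0,67)[1],o[:,0].min()-f(42,0)[0],o[:,0].max()-f(768,0)[0],o[:,1].max()-f(0,465)[1],
     i[:,1].min()-f(0,83)[1],i[:,0].min()-f(80,0)[0],i[:,0].max()-f(722,0)[0],i[:,1].max()-f(0,432)[1],k[:,1].min()-f(0,203)[1],
     .3*(o[o[:,0].argmin(),1]-f(0,275)[1]),.3*(o[o[:,0].argmax(),1]-f(0,262)[1])])
r=least_squares(R,[0,0,-51,0,0],diff_step=1e-3,x_scale=[10,10,10,.1,.1],loss='soft_l1');p=r.x
print('ring in tool',np.round(p,3),'res',np.round(R(p),1))
E
python3 goal.py; python3 - <<'E'
from h import *
s=ctrl.read_state();R=Ro.from_euler('xyz',s['tool_rot']).as_matrix()
a=np.radians(85.3);e=np.pi/6;m=np.array([np.cos(e)*np.cos(a),np.cos(e)*np.sin(a),.5]);Z=np.array([.5*np.cos(a),.5*np.sin(a),-np.cos(e)])
Rt=np.c_[m,np.cross(Z,m),Z]; print('turn',np.degrees(Ro.from_matrix(R.T@Rt).as_rotvec()))
print('tip in tool',R.T@(np.array([559.9,-173.2,233.8])-s['eef_pos']),s['eef_pos'])
E
```

```text
ring in tool [-4.1110e+00  8.4000e-02 -4.8441e+01 -2.0000e-02  2.0000e-03] res [-0.3 -0.6 -0.1  0.5 -0.4  1.  -0.1 -0.4  0.9 -0.1 -0.1]
turn [-0.42696525  0.00504389  0.71864214]
tip in tool [ -21.61941721 -152.98788605  102.19557739] [ 710.37701212 -215.80388233  333.0885016 ]
```

Ring in tool: (-4, 0, -48) mm, with axis along tool x to within about 1°. Move to the line-up pose in front of the mandrel.

```bash
python3 -m handwheel '[[[-0.4,0,1.3],[0,0,0],1],[[0,0,0],[0.0056,-0.0383,0],1],[[0,0,0],[0.0056,-0.0383,0],1],[[0,0,0],[0.0056,-0.0383,0],1],[[0,0,0],[0.0056,-0.0383,0],1]]'
python3 -m handwheel '[[[0,0,0],[0,0,0.03],1],[[0,0,0],[0,0,0.03],1],[[0,0,0],[0,0,0.03],1],[[0,0,0],[0,0,0.03],1],[[0,0,0],[0,0,0],1]]'
cat > err.py <<'E'
from h import *
s=ctrl.read_state();R=Ro.from_euler('xyz',s['tool_rot']).as_matrix()
a=np.radians(85.3);e=np.pi/6;m=np.array([np.cos(e)*np.cos(a),np.cos(e)*np.sin(a),.5]);X=np.array([-.5*np.cos(a),-.5*np.sin(a),np.cos(e)]);Y=np.cross(m,X)
c=s['eef_pos']+R@np.array([-4.1,.1,-48.4]);o=np.array([559.9,-173.2,233.8])-65*m
n=R@np.array([1,-.02,0]);print('ring in mandrel x,y,z',np.round(np.array([X,Y,m])@(c-o),1),'axis tilt x,y deg',np.degrees([n@X,n@Y]).round(2),'force xyz_m',np.round(np.array([X,Y,m])@s['force'],1),'correction tool mm',np.round(R.T@(-(np.array([X,Y])@(c-o))@np.array([X,Y])),1), s['width'],s['clock'])
E
python3 err.py
```

```text
clock: 10.73
eef_pos: [557.5, -182.8, 345.2]
tool_rot: [-3.136, -0.523, 1.475]
force: [0.2, -0.4, -0.3]
width: 65.0
gripper_force: 67.0
clock: 11.15
eef_pos: [561.6, -118.8, 237.9]
tool_rot: [-3.127, -0.528, 1.475]
force: [-0.4, 1.3, -1.6]
width: 64.8
gripper_force: 67.0
ring in mandrel x,y,z [ 24.8  -2.3 109.8] axis tilt x,y deg [ 0.26 -0.48] force xyz_m [-2.  -0.5  0.3] correction tool mm [-0.1  2.5 24.8] 64.84770632823972 11.15
```

```bash
python3 -m handwheel '[[[0,0,0],[0,0.0025,0.0125],1],[[0,0,0],[0,0,0.0123],1],[[0,0,0],[0,0,0],1],[[0,0,0],[0,0,0],1],[[0,0,0],[0,0,0],1]]'; python3 err.py
```

```text
clock: 11.57
eef_pos: [569.2, -112.9, 220.4]
tool_rot: [-3.138, -0.522, 1.476]
force: [-0.4, 0.2, 0.1]
width: 65.1
gripper_force: 67.0
ring in mandrel x,y,z [  6.4   4.3 107. ] axis tilt x,y deg [-0.09 -0.51] force xyz_m [ 0.  -0.4  0.2] correction tool mm [-0.  -4.3  6.4] 65.10222060357202 11.5667
```

```bash
python3 -m handwheel '[[[0,0,0],[0,-0.0043,0.0062],1],[[0,0,0],[0,0,0],1],[[0,0,0],[0,0,0],1],[[0,0,0],[0,0,0],1]]'; python3 err.py
```

```text
clock: 11.9
eef_pos: [564.7, -108.1, 213.7]
tool_rot: [-3.136, -0.523, 1.476]
force: [0.8, 0.1, -0.9]
width: 64.8
gripper_force: 67.0
ring in mandrel x,y,z [ -1.7  -0.5 107.3] axis tilt x,y deg [-0.01 -0.53] force xyz_m [-0.9  0.8 -0.3] correction tool mm [ 0.   0.5 -1.7] 64.83108359641587 11.9
```

```bash
python3 -m handwheel '[[[0,0,0],[0,0.0005,-0.0017],1],[[0,0,0],[-0.01,0,0],1],[[0,0,0],[-0.01,0,0],1],[[0,0,0],[-0.01,0,0],1],[[0,0,0],[0,0,0],1]]'; python3 err.py
python3 -m handwheel '[[[0,0,0],[0,0,0],1],[[0,0,0],[0,0,0],1]]'; python3 err.py
```

```text
clock: 12.32
eef_pos: [561.7, -138.3, 197.9]
tool_rot: [-3.133, -0.521, 1.471]
force: [-0.2, -0.9, -1.2]
width: 64.9
gripper_force: 67.0
ring in mandrel x,y,z [-0.2 -1.  73.3] axis tilt x,y deg [-0.12 -0.28] force xyz_m [-0.6 -0.1 -1.4] correction tool mm [ 0.   1.  -0.2] 64.88958121061603 12.3167
clock: 12.48
eef_pos: [562.7, -134.6, 199.8]
tool_rot: [-3.135, -0.524, 1.476]
force: [-0.6, -0.0, -0.9]
width: 65.0
gripper_force: 67.0
ring in mandrel x,y,z [-0.4 -0.3 77.4] axis tilt x,y deg [ 0.05 -0.51] force xyz_m [-0.8 -0.6 -0.5] correction tool mm [ 0.   0.3 -0.4] 64.99434566547038 12.4833
```

```bash
python3 -m handwheel '[[[0,0,0],[-0.007,0,0],1],[[0,0,0],[-0.007,0,0],1],[[0,0,0],[-0.007,0,0],1],[[0,0,0],[-0.007,0,0],1],[[0,0,0],[0,0,0],1]]'; python3 -m handwheel '[[[0,0,0],[0,0,0],1],[[0,0,0],[0,0,0],1]]'; python3 err.py
```

```text
clock: 12.9
eef_pos: [559.7, -161.1, 184.7]
tool_rot: [-3.134, -0.522, 1.473]
force: [0.2, 0.1, -0.7]
width: 65.0
gripper_force: 67.0
clock: 13.07
eef_pos: [560.5, -158.6, 186.0]
tool_rot: [-3.135, -0.524, 1.477]
force: [0.1, 0.1, -0.2]
width: 65.1
gripper_force: 67.0
ring in mandrel x,y,z [-0.3 -0.6 49.6] axis tilt x,y deg [ 0.03 -0.54] force xyz_m [-0.2  0.1 -0. ] correction tool mm [ 0.   0.6 -0.3] 65.05811952634896 13.0667
```

```bash
python3 -m handwheel '[[[0,0,0.5],[-0.003,0.0005,0],1],[[0,0,0],[-0.003,0,0],1],[[0,0,0],[-0.003,0,0],1],[[0,0,0],[-0.003,0,0],1],[[0,0,0],[0,0,0],1]]'; python3 err.py; python3 -m handwheel '[[[0,0,0],[0,0,0],1],[[0,0,0],[0,0,0],1]]'; python3 err.py
```

```text
clock: 13.48
eef_pos: [559.8, -169.9, 179.4]
tool_rot: [-3.13, -0.523, 1.465]
force: [0.1, 0.0, -2.2]
width: 65.1
gripper_force: 67.0
ring in mandrel x,y,z [-0.3 -0.4 36.6] axis tilt x,y deg [-0.02  0.01] force xyz_m [-1.9  0.1 -1.1] correction tool mm [ 0.   0.4 -0.3] 65.05776051091846 13.4833
clock: 13.65
eef_pos: [559.8, -169.2, 179.8]
tool_rot: [-3.13, -0.524, 1.466]
force: [0.0, 0.1, -1.4]
width: 64.7
gripper_force: 67.0
ring in mandrel x,y,z [-0.3 -0.4 37.3] axis tilt x,y deg [ 0.   -0.03] force xyz_m [-1.2  0.  -0.6] correction tool mm [ 0.   0.4 -0.3] 64.71157735058635 13.65
```

The leading edge is already past the 55 mm step's chamfer with almost no force. Continue.

```bash
python3 -m handwheel '[[[0,0,0],[-0.004,0,0],1],[[0,0,0],[-0.004,0,0],1],[[0,0,0],[-0.004,0,0],1],[[0,0,0],[-0.004,0,0],1],[[0,0,0],[-0.004,0,0],1]]'; python3 err.py; python3 -m handwheel '[[[0,0,0],[0,0,0],1],[[0,0,0],[0,0,0],1]]'; python3 err.py
```

```text
clock: 14.07
eef_pos: [558.3, -186.5, 169.7]
tool_rot: [-3.131, -0.524, 1.467]
force: [1.5, 1.9, -2.0]
width: 65.0
gripper_force: 66.9
ring in mandrel x,y,z [-0.4 -0.5 17.2] axis tilt x,y deg [ 0.04 -0.04] force xyz_m [-2.7  1.3  0.8] correction tool mm [ 0.   0.5 -0.4] 64.98482411847644 14.0667
clock: 14.23
eef_pos: [558.2, -187.1, 169.4]
tool_rot: [-3.131, -0.523, 1.466]
force: [2.2, 1.0, -4.3]
width: 64.7
gripper_force: 67.1
ring in mandrel x,y,z [-0.4 -0.6 16.6] axis tilt x,y deg [-0.05 -0.  ] force xyz_m [-4.3  2.1 -1.2] correction tool mm [ 0.   0.6 -0.4] 64.65926063851396 14.2333
```

```bash
python3 -m handwheel '[[[0,0,0],[-0.002,0.0004,0.0006],1],[[0,0,0],[-0.002,0,0],1],[[0,0,0],[-0.002,0,0],1],[[0,0,0],[0,0,0],1],[[0,0,0],[0,0,0],1]]'; python3 err.py; python3 -m handwheel '[[[0,0,0],[-0.002,0,0],1],[[0,0,0],[0,0,0],1],[[0,0,0],[0,0,0],1]]'; python3 err.py
```

```text
clock: 14.65
eef_pos: [557.8, -191.8, 166.4]
tool_rot: [-3.13, -0.523, 1.466]
force: [0.3, 1.4, -0.8]
width: 65.1
gripper_force: 67.4
ring in mandrel x,y,z [-0.6 -0.6 11. ] axis tilt x,y deg [-0.03 -0.02] force xyz_m [-1.4  0.2  0.8] correction tool mm [ 0.   0.6 -0.6] 65.0811656150886 14.65
clock: 14.9
eef_pos: [557.7, -193.3, 165.4]
tool_rot: [-3.13, -0.523, 1.466]
force: [-0.3, -0.8, -0.4]
width: 65.0
gripper_force: 67.4
ring in mandrel x,y,z [-0.8 -0.6  9.2] axis tilt x,y deg [-0.01 -0.03] force xyz_m [ 0.  -0.3 -0.9] correction tool mm [ 0.   0.6 -0.8] 65.00689845160265 14.9
```

```bash
python3 -m handwheel '[[[0,0,0],[-0.002,0,0],1],[[0,0,0],[0,0,0],1],[[0,0,0],[0,0,0],1]]'; python3 err.py; python3 -m handwheel '[[[0,0,0],[-0.002,0,0],1],[[0,0,0],[0,0,0],1],[[0,0,0],[0,0,0],1]]'; python3 err.py
```

```text
clock: 15.15
eef_pos: [557.5, -194.9, 164.3]
tool_rot: [-3.13, -0.523, 1.466]
force: [-0.2, -0.0, -1.3]
width: 65.1
gripper_force: 67.4
ring in mandrel x,y,z [-0.8 -0.6  7.2] axis tilt x,y deg [-0.01 -0.03] force xyz_m [-1.1 -0.2 -0.7] correction tool mm [ 0.   0.6 -0.8] 65.05472893352474 15.15
clock: 15.4
eef_pos: [557.5, -195.0, 164.2]
tool_rot: [-3.13, -0.526, 1.468]
force: [-1.0, 4.4, 5.5]
width: 65.0
gripper_force: 68.0
ring in mandrel x,y,z [-0.9 -0.6  7. ] axis tilt x,y deg [ 0.14 -0.11] force xyz_m [ 2.6 -1.4  6.5] correction tool mm [ 0.   0.6 -0.9] 64.97766546802107 15.4
```

The ring has hit the shoulder (stopped at z≈7 of an estimated 8, axial force rising). Press a little more, then open.

```bash
python3 -m handwheel '[[[0,0,0],[-0.0025,0,0],1],[[0,0,0],[0,0,0],1],[[0,0,0],[0,0,0],1]]'; python3 err.py; python3 -m handwheel '[[[0,0,0],[0,0,0],0.5],[[0,0,0],[0,0,0],0.3],[[0,0,0],[0,0,0],0.15],[[0,0,0],[0,0,0],0],[[0,0,0],[0,0,0],0]]';python3 -m handwheel '[[[0,0,0],[0,0,0],0],[[0,0,0],[0,0,0],0]]'; python3 err.py; python3 - <<'E'
from h import *
grab('wrist','wrist9');grab('side','side9');grab('scene','scene9')
E
```

```text
clock: 15.65
eef_pos: [557.4, -194.9, 164.2]
tool_rot: [-3.13, -0.53, 1.47]
force: [-1.1, 7.4, 8.6]
width: 65.3
gripper_force: 68.3
ring in mandrel x,y,z [-0.9 -0.6  6.9] axis tilt x,y deg [ 0.35 -0.22] force xyz_m [ 3.8 -1.7 10.6] correction tool mm [ 0.   0.6 -0.9] 65.3037301805641 15.65
clock: 16.07
eef_pos: [557.0, -200.2, 161.6]
tool_rot: [-3.13, -0.521, 1.465]
force: [0.8, -0.5, -0.2]
width: 85.2
gripper_force: 0.0
clock: 16.23
eef_pos: [557.1, -199.6, 161.8]
tool_rot: [-3.13, -0.523, 1.465]
force: [0.4, -0.1, -0.6]
width: 85.1
gripper_force: 0.0
ring in mandrel x,y,z [-0.7 -0.7  2. ] axis tilt x,y deg [-0.06  0.02] force xyz_m [-0.5  0.4 -0.4] correction tool mm [ 0.   0.7 -0.7] 85.1030514912221 16.2333
```

```bash
python3 -m handwheel '[[[0,0,0],[0,0,-0.01],0],[[0,0,0],[0,0,-0.015],0],[[0,0,0],[0,0,-0.02],0],[[0,0,0],[0,0,-0.025],0],[[0,0,0],[0,0,-0.03],0]]'; python3 -m handwheel '[[[0,0,0],[0,0,-0.03],0],[[0,0,0],[0.03,0,-0.02],0],[[0,0,0],[0.03,0,-0.02],0],[[0,0,0],[0,0,0],0],[[0,0,0],[0,0,0],0]]'
python3 - <<'E'
from h import *
d=grab('wrist','wrist10')
a=np.radians(85.3);e=np.pi/6;m=np.array([np.cos(e)*np.cos(a),np.cos(e)*np.sin(a),.5]);o=np.array([559.9,-173.2,233.8])-65*m
u,v=proj(d,o+8*m);print(u,v)
U=int(np.clip(u-100,0,360));V=int(np.clip(v-75,0,270));print(U,V)
im=cv2.imread('pics/wrist10.png');cv2.imwrite('pics/c10.png',cv2.resize(im[V:V+150,U:U+200],(800,600),interpolation=2))
print(ctrl.read_state()['force'])
E
```

```text
clock: 16.8
eef_pos: [552.4, -248.4, 249.6]
tool_rot: [-3.128, -0.524, 1.466]
force: [1.3, 0.5, -1.3]
width: 85.2
gripper_force: 0.0
clock: 17.22
eef_pos: [556.6, -231.6, 342.3]
tool_rot: [-3.136, -0.521, 1.471]
force: [0.5, -0.4, -1.9]
width: 85.3
gripper_force: 0.0
275.2398415235139 255.65312723558117
175 180
[-0.33493768  0.62933204 -0.53463379]
```

No picture views are left, so I'll check the seating numerically: silhouette radius along the mandrel's axis in the wrist view.

```bash
python3 - <<'E'
from h import *
d=load('wrist10');im=cv2.GaussianBlur(cv2.imread('pics/wrist10.png'),(0,0),.8).astype(np.float32);g=im[...,2]-im[...,0]
a=np.radians(85.3);e=np.pi/6;m=np.array([np.cos(e)*np.cos(a),np.cos(e)*np.sin(a),.5]);o=np.array([559.9,-173.2,233.8])-65*m
cam=np.array(d['pose'])[:3,3]
for z in range(-24,62,4):
    c=o+z*m;E=cam-c;E-=m*(E@m);L=np.linalg.norm(E);E/=L;s=np.cross(m,E);out=[]
    for sg in(1,-1):
        rs=np.arange(15,45,.25);P=np.array([proj(d,c+r*((r/L)*E+sg*np.sqrt(1-(r/L)**2)*s)) for r in rs],np.float32)
        G=cv2.remap(g,P[None,:,0],P[None,:,1],1)[0]; i=np.where(G>40)[0]; out.append(float(rs[i[0]]) if len(i) else None)
    q=[proj(d,c+r*E) for r in(23,27.5,32,33)]
    b=[int(im[int(v),int(u)].mean()) if 0<=v<419 and 0<=u<559 else -1 for u,v in q]
    print(z,out,'brightness',b)
E
```

```text
-24 [38.25, 36.75] brightness [105, 105, 104, 103]
-20 [35.75, 34.0] brightness [105, 106, 104, 105]
-16 [32.75, 32.0] brightness [103, 104, 106, 106]
-12 [32.25, 32.0] brightness [106, 104, 103, 104]
-8 [32.25, 32.25] brightness [107, 107, 105, 105]
-4 [32.25, 32.25] brightness [118, 110, 107, 107]
0 [32.75, 33.25] brightness [119, 116, 117, 117]
4 [32.75, 33.5] brightness [121, 120, 118, 116]
8 [32.75, 33.75] brightness [118, 119, 121, 121]
12 [33.0, 33.5] brightness [143, 120, 119, 119]
16 [32.75, 33.75] brightness [104, 128, 141, 141]
20 [31.5, 32.75] brightness [107, 104, 104, 111]
24 [28.25, 29.25] brightness [118, 114, 107, 105]
28 [27.75, 27.75] brightness [118, 119, 118, 118]
32 [27.5, 27.75] brightness [148, 144, 118, 118]
36 [25.5, 25.5] brightness [111, 138, 148, 148]
40 [23.75, 23.5] brightness [107, 107, 111, 111]
44 [23.25, 23.75] brightness [109, 108, 107, 107]
48 [23.25, 23.5] brightness [109, 110, 110, 110]
52 [23.25, 23.25] brightness [110, 110, 109, 109]
56 [23.25, 23.25] brightness [122, 119, 112, 112]
60 [23.25, 23.25] brightness [138, 129, 124, 124]
```

The ring spans z≈0–16 mm, evenly on both sides, flush on the shoulder and released. Handing in.

```bash
python3 -c "from cell import ctrl;print(ctrl.finish_job())"
```

```text
the job is handed in; nothing more can be done
None
```

The wide bangle is off its hook and on the mandrel's 55 mm step, released and flush against the shoulder by the final wrist-camera measurement. I handed the job in after about 17 s of robot time, and no verdict came back.

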